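# Draw a hot tart tray out of the pan rack with the tray hook

### The arm

A 7-joint arm with a two-finger parallel gripper is mounted at the origin on the work surface; the furniture and walls round the work are solid. World frame = base frame: x ahead of the robot, y to its left, z up, the work surface at z = 0. Lengths are in m, angles in degrees, forces in N, time in s.
With the tool pointing down it reaches from about 0.425 to 1.025 m from the base axis. Payload 3.6 kg.
Tool frame: the origin (TCP) lies on the mounting face of the last link; the fingertips stand 173 mm ahead of it and the grasp point (between the pads) lies 155 mm ahead of it; y points along the fingers, x is the direction in which the jaws open and shut, and the axes are right-handed (so a half turn about y gives the same grasp; the last joint's range is limited). The gripper opens to 85 mm and grips with 20 to 120 N. Pads are 22 mm wide; open, the fingers measure 114 mm over their backs; the gripper's body (76 mm by 85 mm) begins 54 mm behind the grasp point. The pads swing forward as they close: fully open they stand 13 mm farther back than shut.
Start: joints at [-80.357, 33.873, 2.773, 92.16, -1.908, 54.013, -1.931], TCP at [0.188, 0.7, 0.405] pointing down, gripper open.
Joint ranges: [-153.93, 153.93], [-27.13, 128.08], [-72.61, 78.16], [10.71, 143.7], [-87.88, 267.88], [4.46, 118.87], [-176.78, 176.78]. Speed limits (degrees/s): [147.25, 147.25, 180, 180, 180, 180, 180].

### API

Orientations are given as a 3x3 rotation matrix whose columns are the frame's x, y, z axes.
In Python, from station import bot, kinematics, eyes gives the robot as it stands. Calls block until the motion is done:
- bot.goto(position, orientation): joint-space move of the TCP to a pose.
- bot.move_l(position, speed=0.15, orientation=None): straight line of the TCP; orientation=None keeps the orientation; speed is the mean speed in m/s.
- bot.movej(angles): joint-space move.
- bot.command_gripper(opening): finger opening in m; the grip force is fixed at half the most; returns when the fingers have stopped.
- bot.pause(seconds).
- kinematics.inverse_kinematics(position, orientation): joint angles nearest the present ones, or None.
- bot.get_obs(): the state.
- eyes.capture(name): name is "side" or "top"; returns a dict with "color" (420x560x3 uint8, red, green, blue), "fov_y" (degrees; the focal length in pixels is half the picture's height over the tangent of half this angle, whatever the lens; pixels are square), "cx", "cy" (the principal point, pixels), "R" (3x3) and "t" (3): a world point X has camera coordinates R X + t. Camera axes: x right, y down, z forward; pixel columns grow to the right and rows downward; lengths in m; the calibration is good to about 2 mm. A picture is of the moment at which its call begins. There is no depth.
A pose or a line that the arm cannot do raises bot.MotionError and nothing moves.
- bot.sign_off(): hands the job in, once; it reports no verdict.
The state is a dict: "time_s": time; "qpos": joint angles; "dq": joint speeds; "tau": joint torques, N m; "tcp_pos": TCP position; "tcp_rot": TCP orientation; "force": force on the tool from outside, world axes, zero at the start; "wrist_torque": the same for the moment, N m; "gripper_width": finger opening in m.
Only numpy, scipy, OpenCV 4.12 (cv2) and the standard library are available. Lean on these libraries where they do the work, as an engineer would, in place of code of your own. Each camera call takes 0.05 s, during which the arm holds its last target.

### The job

The tray of tarts in the lower slides of the pan rack is fresh from the oven and the tray above leaves no room for a hand: take the wooden-handled tray hook from the table, reach over the tray's front rim with it and draw the tray out until about half of it stands out in front of the rack, still level in its slides with both tarts in it. Then unhook and lay the hook down clear of the rack and tray. Everything on the rack is hot, so touch it only with the hook, and leave the things round about where they are.

Things in the scene. Friction and masses are not known exactly. Their poses are not given: they have to be found in the camera images.
- tray_hook: Loose tray hook: beech handle 130 long, 24 wide, 24 high along its x, then a steel shank cranked up to a cross bar with two downward tines (8 thick, 56 apart in y). Lies tines down on the table. Origin: underside of the handle at the place to grip, 14 behind the balance point (handle from x -95 to +35). x points to the tines, z up. Shank from x 85 on and bar: underside 37 above the origin, top 45.
- hook_tip (a point): Midpoint between the two tine tips of the hook: x +170 mm from the hook's origin, at the height of the handle's underside. Tines 45 mm tall.
- pan_rack: Fixed steel counter rack, 256 wide (y), 172 deep (x), 220 high. Origin: on the table, under its middle. Its open front faces its own -x; front ends of the slides at x = -80 mm. Two levels of channel slides, trays stand at z = 65 and 160 mm. The upper tray (two tarts on it) is fixed and like the lower; its underside leaves 74 mm clear over the lower tray's rim. Slides: 226 mm apart inside, so trays have 3 mm play a side.
- hot_tray: Loose aluminium tray in the lower slides, 156 deep (x), 220 wide (y), 21 high, about 0.3 kg. Origin: centre of its underside; -x is its front, towards the rack's open front. Inside floor 3 mm above the origin, walls 3 thick, rolled rim 6 thick with its top at 21. Two tarts stand at its back, leaving some 45 mm free between front wall and tarts. Slides hold it down by its side rims (5 mm play).
- tray_front (a point): Middle of the lower tray's front rim, on top of it: x -75 mm, z +21 mm in the tray's frame. The rim's outer edge is 3 mm farther out.
- tart_a: Lattice tart, 94 mm across, 27 high, standing loose in the lower tray, on its -y half. Origin: centre of its underside.
- tart_b: Lattice tart, 94 mm across, 28 high, standing loose in the lower tray, on its +y half. Origin: centre of its underside.
- spice_jar: Bystander: spice jar with a green cap, 46 mm across, 106 high, loose on the table beyond the hook, far right. Origin: centre of its underside.

How it is judged (in metres and radians):
On the way:
1. the hook's tines stand inside the lower tray, behind its front rim and below its top, and pull on the tray (x of hook_tip in the frame of hot_tray between -0.075 and -0.02 m and y of hook_tip in the frame of hot_tray between -0.07 and 0.07 m and z of hook_tip in the frame of hot_tray below 0.019 m and contact force between tray_hook and hot_tray above 0.2 N), for 0.1 s.
At the end, for the whole second after the job is handed in: The lower tray stands 55 to 115 mm out of the rack's front (half is 78), within 0.12 rad of level and in its slides, at rest, both tarts upright in it; the hook lies at rest on the table (origin under 50 mm, tips under 60 mm high), touching neither tray nor rack (x of tray_front in the frame of pan_rack between -0.195 and -0.135 m and z of tray_front in the frame of pan_rack between 0.07 and 0.102 m and angle between hot_tray's own z axis and vertical below 0.12 rad and linear speed of hot_tray below 0.02 m/s and x of tart_a in the frame of hot_tray between -0.05 and 0.05 m and y of tart_a in the frame of hot_tray between -0.085 and 0.085 m and z of each of tart_a, tart_b in the frame of hot_tray below 0.015 m and angle between each of tart_a, tart_b's own z axis and vertical below 0.2 rad and x of tart_b in the frame of hot_tray between -0.05 and 0.05 m and y of tart_b in the frame of hot_tray between -0.085 and 0.085 m and height (world z) of tray_hook below 0.05 m and height (world z) of hook_tip below 0.06 m and linear speed of tray_hook below 0.03 m/s and contact force between tray_hook and hot_tray below 0.1 N and contact force between tray_hook and pan_rack below 0.1 N).
It fails at once if the gripper or arm touches the hot tray, the tarts or the rack (contact force between any of the fingers, the arm and hot_tray above 1 N or contact force between any of the fingers, the arm and tart_a above 1 N or contact force between any of the fingers, the arm and tart_b above 1 N or contact force between any of the fingers, the arm and pan_rack above 1 N).
It fails at once if the spice jar is knocked away (distance of spice_jar from where it was at the start of the episode above 0.03 m).
It also fails if it takes over 54 s, if anything falls off the work surface, if the arm or the gripper's body presses on something with over 40 N, if the wrist force passes 120 N, or if a joint passes its speed limit or range.

## Working session

There is one attempt and no reset: what is moved stays moved. The work goes in short steps, each a Python script; the robot and the scene stay as the last script left them, time stands still between calls to the robot, and variables do not carry over. Pictures are saved under pics/ and viewed, and the job is handed in when it is done.

```bash
mkdir -p pics; ls; cat > h.py <<'E'
from station import bot,kinematics,eyes
import numpy as np,cv2
def cap(n,f):
    c=eyes.capture(n); cv2.imwrite('pics/'+f+'.png',c['color'][:,:,::-1]); np.savez('pics/'+f+'.npz',**{k:c[k] for k in c}); return c
def ray(c,u,v):
    f=c['color'].shape[0]/2/np.tan(np.radians(c['fov_y'])/2)
    d=np.array([(u-c['cx'])/f,(v-c['cy'])/f,1]); R=np.array(c['R']);t=np.array(c['t'])
    return -R.T@t, R.T@d
def onz(c,u,v,z):
    o,d=ray(c,u,v); return o+d*(z-o[2])/d[2]
def proj(c,X):
    f=c['color'].shape[0]/2/np.tan(np.radians(c['fov_y'])/2)
    p=np.array(c['R'])@np.array(X)+np.array(c['t']); return c['cx']+f*p[0]/p[2],c['cy']+f*p[1]/p[2]
def tri(c1,p1,c2,p2):
    o1,d1=ray(c1,*p1);o2,d2=ray(c2,*p2)
    s=np.linalg.lstsq(np.c_[d1,-d2],o2-o1,rcond=None)[0]
    a=o1+d1*s[0];b=o2+d2*s[1];return (a+b)/2,np.linalg.norm(a-b)
def ld(f): return dict(np.load('pics/'+f+'.npz'))
E
python3 - <<'E'
from h import *
for n in('side','top'):
    c=cap(n,n+'0'); print(n,c['fov_y'],c['cx'],c['cy'],-np.array(c['R']).T@c['t'],np.array(c['R'])[2])
print(bot.get_obs())
E
```

```text
pics
side 56.95080391680786 279.7819482286553 200.01508284894769 [ 0.37590788 -1.04001246  0.4787407 ] [ 0.12752852  0.88657101 -0.44466653]
top 55.649310716599864 278.4880068401752 214.5334713001815 [ 0.40468088 -0.23020983  1.00249097] [ 0.06594107 -0.00651128 -0.99780227]
{'time_s': 0.1, 'qpos': array([-80.35780062,  33.92136059,   2.76808869,  92.22894919,
        -1.90673233,  54.01336159,  -1.93124734]), 'dq': array([ 0.02270552, -0.12140172,  0.08947417, -0.08317016, -0.02932389,
        0.02906819, -0.04731111]), 'tau': array([ 4.03103797e-03, -5.50001657e+01,  1.55305009e+00, -1.98827273e+01,
        9.72131733e-03,  3.78506840e-03,  3.22882201e-06]), 'tcp_pos': array([0.1875111 , 0.69992135, 0.40364461]), 'tcp_rot': array([[ 2.58731031e-01, -3.97449142e-04, -9.65949324e-01],
       [ 9.65947235e-01, -2.01332280e-03,  2.58731300e-01],
       [-2.04760033e-03, -9.99997894e-01, -1.36994185e-04]]), 'force': array([-0.4085445 ,  0.79913748, -0.71025427]), 'wrist_torque': array([-0.04695032, -0.00551742, -0.01441654]), 'gripper_width': 0.08551612749497625}
```

View pictures.

View pics/side0.png

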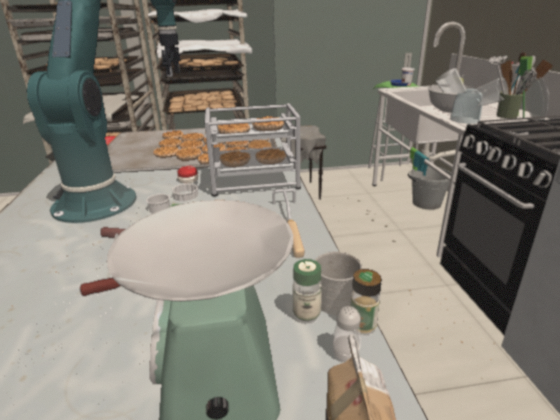

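View pics/top0.png

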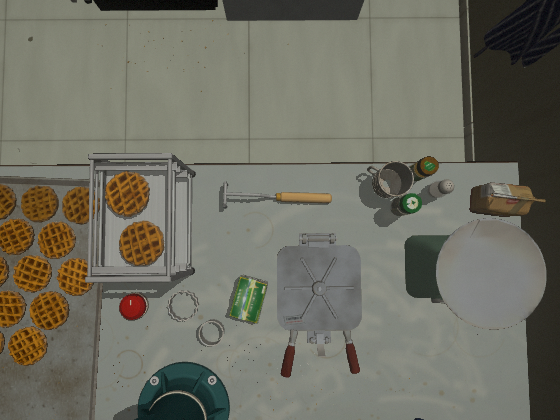

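```bash
python3 - <<'E'
import cv2
a=cv2.imread('pics/side0.png');b=cv2.imread('pics/top0.png')
cv2.imwrite('pics/s1.png',cv2.resize(a[90:270,180:330],None,fx=4,fy=4,interpolation=2)[:600*2][:, :][0:720])
s=a[95:265,150:330];cv2.imwrite('pics/s1.png',cv2.resize(s,None,fx=3.5,fy=3.5,interpolation=2))
s=b[140:300,80:340];cv2.imwrite('pics/t1.png',cv2.resize(s,None,fx=3,fy=3,interpolation=2))
E
```

```text
(no output)
```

View pics/s1.png

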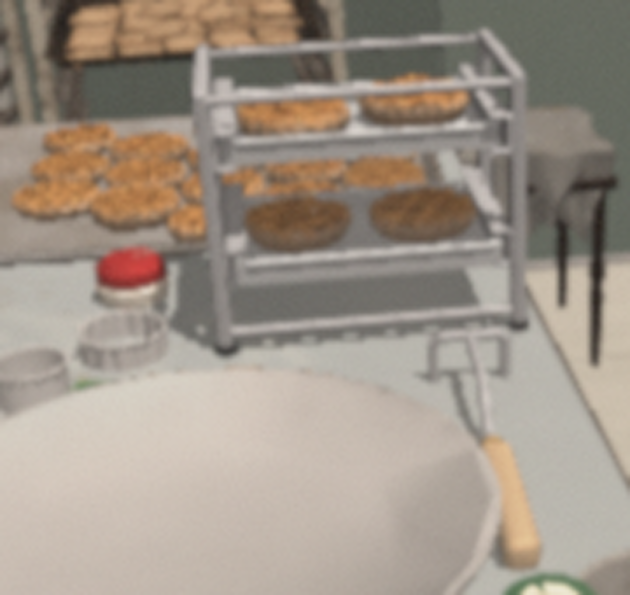

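View pics/t1.png

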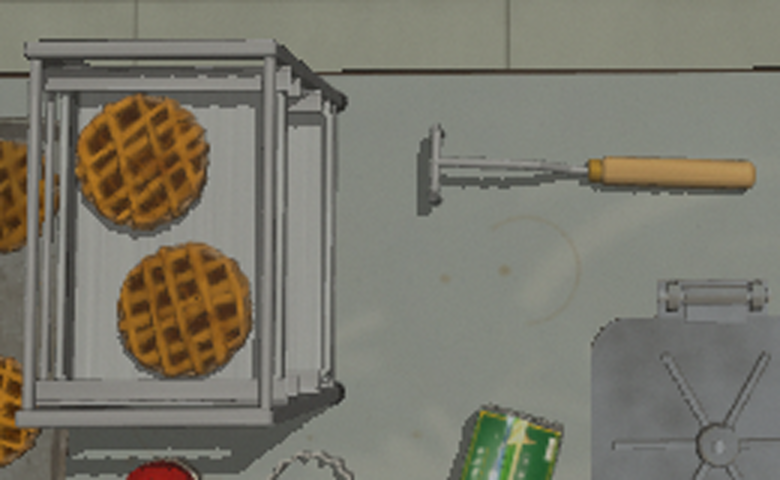

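```bash
python3 - <<'E'
from h import *
s=ld('side0');t=ld('top0')
T=lambda u,v:(80+u/3,140+v/3)
S=lambda u,v:(150+u/3.5,95+v/3.5)
def p(n,a,b): 
    X,e=tri(t,T(*a),s,S(*b));print(n,X.round(4),round(e,4))
p('footR',(341,102),(517,322)); p('footL',(337,392),(226,348))
p('postR top',(276,45),(521,75)); p('postL top',(270,418),(203,85))
p('trayfront rim R',(324,122),(498,243)); p('trayfront rim L',(324,384),(242,264))
p('handle far end top',(755,173),(521,555)); p('handle front top',(592,171),(493,440))
p('bar end +x',(436,128),(508,335));p('bar end -x',(434,204),(432,335));
p('jar cap',(410-80,0),(0,0))
for z in(.024,.019):
  for q in((594,160),(594,183),(755,160),(755,187),(604,160),(604,185)): print(z,q,onz(t,*T(*q),z).round(4))
for q in((436,128),(434,204)): print('bar',onz(t,*T(*q),.045).round(4))
print('jar',onz(t,410,203,.1))
E
```

```text
footR [ 0.5755 -0.0236  0.0062] 0.0016
footL [ 0.3333 -0.0213  0.0044] 0.0019
postR top [ 0.5789 -0.0234  0.2148] 0.0023
postL top [ 0.3352 -0.0239  0.2228] 0.0066
trayfront rim R [ 0.5534 -0.0262  0.0788] 0.0136
trayfront rim L [ 0.349  -0.0271  0.0792] 0.0101
handle far end top [ 0.5107 -0.37    0.0125] 0.0013
handle front top [ 0.5156 -0.2343  0.016 ] 0.0039
bar end +x [ 0.5503 -0.1072  0.0346] 0.0048
bar end -x [ 0.4894 -0.1064  0.0399] 0.0085
jar cap [ 0.3921 -0.1405  0.3703] 0.3485
0.024 (594, 160) [ 0.5219 -0.2358  0.024 ]
0.024 (594, 183) [ 0.5029 -0.2357  0.024 ]
0.024 (755, 160) [ 0.5209 -0.3686  0.024 ]
0.024 (755, 187) [ 0.4986 -0.3683  0.024 ]
0.024 (604, 160) [ 0.5218 -0.2441  0.024 ]
0.024 (604, 185) [ 0.5011 -0.2439  0.024 ]
0.019 (594, 160) [ 0.5225 -0.2358  0.019 ]
0.019 (594, 183) [ 0.5034 -0.2357  0.019 ]
0.019 (755, 160) [ 0.5215 -0.3694  0.019 ]
0.019 (755, 187) [ 0.499 -0.369  0.019]
0.019 (604, 160) [ 0.5224 -0.2441  0.019 ]
0.019 (604, 185) [ 0.5016 -0.2439  0.019 ]
bar [ 0.5463 -0.1083  0.045 ]
bar [ 0.4847 -0.1067  0.045 ]
jar [ 0.48842692 -0.53643296  0.1       ]
```

```bash
python3 - <<'E'
import cv2
a=cv2.imread('pics/side0.png');b=cv2.imread('pics/top0.png')
s=a[135:205,200:310];cv2.imwrite('pics/s2.png',cv2.resize(s,None,fx=7,fy=7,interpolation=2))
s=b[150:290,140:210];cv2.imwrite('pics/t2.png',cv2.resize(s.transpose(1,0,2),None,fx=5.5,fy=5.5,interpolation=2))
E
cat > t.py <<'E'
from h import *
print([k for k in dir(kinematics) if k[0]!='_'],[k for k in dir(bot) if k[0]!='_'])
def ori(hx):
    hx=np.array(hx,float);hx/=np.linalg.norm(hx);y=np.array([0,0,-1.]);x=np.cross(y,hx);return np.c_[x,y,hx]
for sg in(1,-1):
  for p in([.45,.5,.6],[.5118,-.274,.5],[.5118,-.274,.176],[.453,-.165,.28],[.453,-.165,.245],[.453,-.26,.25],[.47,-.34,.176]):
    q=kinematics.inverse_kinematics(p,ori([.022*sg,sg,0])); print(sg,p,None if q is None else np.round(q,1))
E
python3 t.py
```

```text
['inverse_kinematics'] ['MotionError', 'command_gripper', 'get_obs', 'goto', 'move_l', 'movej', 'pause', 'sign_off']
1 [0.45, 0.5, 0.6] [-69.5  22.8  26.   86.9 -10.3  72.7 -43.4]
1 [0.5118, -0.274, 0.5] [ -7.9  21.8  43.  106.6 -17.3  58.3  41. ]
1 [0.5118, -0.274, 0.176] [ 22.9  43.1   1.1 117.8  -2.4  19.1  24.7]
1 [0.453, -0.165, 0.28] [  1.9  29.7  17.  128.9 -21.   23.9  34.8]
1 [0.453, -0.165, 0.245] [  9.3  32.7   7.1 129.5 -12.2  18.4  25.7]
1 [0.453, -0.26, 0.25] [ 21.2  33.6   5.  124.4  -7.3  22.3  30.8]
1 [0.47, -0.34, 0.176] [ 34.5  43.1  -4.4 117.6   9.   19.6  21.6]
-1 [0.45, 0.5, 0.6] [-38.   22.6 -20.4  85.4   8.   73.5 119.6]
-1 [0.5118, -0.274, 0.5] [ -21.5   31.6   68.3  107.1  -32.7   64.2 -122.1]
-1 [0.5118, -0.274, 0.176] [ 49.7  48.6 -37.6 116.6  54.6  34.2 152.1]
-1 [0.453, -0.165, 0.28] [ 32.1  30.  -23.1 127.6  25.8  26.8 167.2]
-1 [0.453, -0.165, 0.245] [ 33.4  34.2 -25.1 128.5  35.8  24.  157.6]
-1 [0.453, -0.26, 0.25] [ 46.4  36.2 -29.5 123.3  36.6  29.2 167.8]
-1 [0.47, -0.34, 0.176] [ 53.1  46.7 -31.  116.8  48.5  30.  165. ]
```

View pics/s2.png

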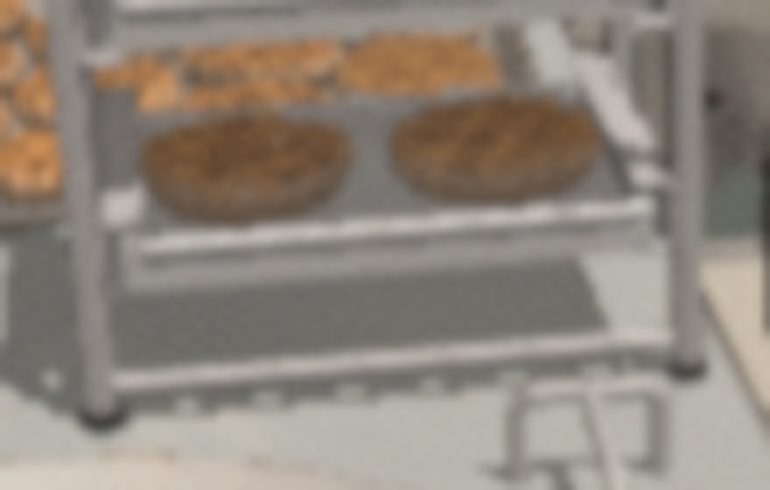

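View pics/t2.png

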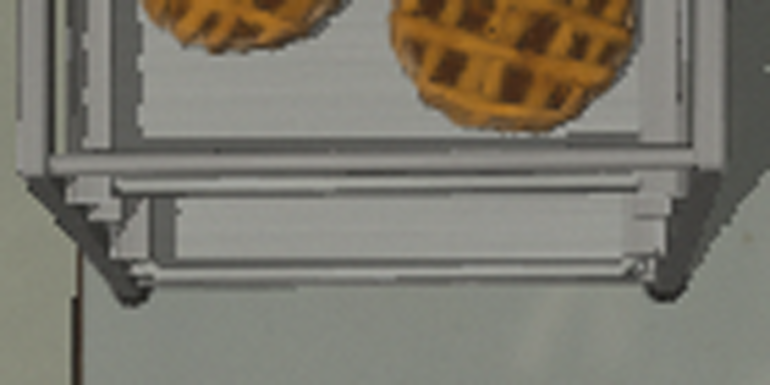

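```bash
python3 - <<'E'
from h import *
s=ld('side0');t=ld('top0')
T=lambda a,b:(140+b/5.5,150+a/5.5)
S=lambda u,v:(200+u/7,135+v/7)
for z in(.086,.18,.01): print(z,[(np.round((np.array(proj(t,[x,-.022,z]))[::-1]-[150,140])*5.5)) for x in(.35,.455,.56)])
for z in(.086,.01): print(z,[(np.round((np.array(proj(s,[x,-.022,z]))-[200,135])*7)) for x in(.35,.455,.56)])
# line in top + line in side: plane-wise: mid
for a,b in(((155,270),(640,210)),((620,262),(145,242)),((390,267),(390,226))):
    X,e=tri(t,T(*a),s,S(*b));print(X.round(4),e.round(4))
for a in((155,270),(620,262)): print(onz(t,*T(*a),.086).round(4))
for b in((640,210),(145,242)): print(onz(s,*S(*b),.086).round(4))
E
```

```text
0.086 [array([636., 249.]), array([383., 250.]), array([135., 252.])]
0.18 [array([651., 191.]), array([370., 194.]), array([ 93., 196.])]
0.01 [array([625., 287.]), array([392., 289.]), array([162., 290.])]
0.086 [array([122., 227.]), array([386., 207.]), array([643., 187.])]
0.01 [array([140., 401.]), array([395., 379.]), array([645., 358.])]
[ 0.555  -0.0281  0.0784] 0.0049
[ 0.3573 -0.0264  0.0809] 0.0024
[ 0.4541 -0.0277  0.0799] 0.0034
[ 0.5513 -0.0295  0.086 ]
[ 0.3564 -0.0275  0.086 ]
[ 0.5541 -0.0469  0.086 ]
[ 0.3588 -0.0396  0.086 ]
```

```bash
cat >> h.py <<'E'
def ori(hx):
    hx=np.array(hx,float);hx/=np.linalg.norm(hx);y=np.array([0,0,-1.]);x=np.cross(y,hx);return np.c_[x,y,hx]
HX=[.022,1,0]
def st():
    o=bot.get_obs();print('t',round(o['time_s'],2),'tcp',o['tcp_pos'].round(4),'q',o['qpos'].round(1),'F',o['force'].round(2),'M',o['wrist_torque'].round(2),'w',round(o['gripper_width'],4));return o
E
python3 - <<'E'
from h import *
bot.move_l([.1875,.7,.55],speed=.25);o=st()
q=np.array(o['qpos']);q[0]=20;q[2]=1;q[6]=25
bot.movej(q);st()
for p in([.5118,-.274,.3],[.5118,-.274,.176]):
    print(kinematics.inverse_kinematics(p,ori(HX)))
E
```

```text
t 0.83 tcp [0.1873 0.6995 0.5484] q [-80.8  27.6   3.4  83.2  -1.7  69.4  -2.1] F [ 0.03 -0.02 -0.27] M [0.01 0.02 0.01] w 0.0853
t 4.65 tcp [ 0.6617 -0.2935  0.5476] q [19.9 27.6  1.  83.2 -1.7 69.4 25. ] F [0.84 0.41 0.58] M [-0.    0.   -0.02] w 0.0855
[ 22.64301437  31.62999064   1.45028823 115.60649377  -1.40480338
  32.7795515   23.79880636]
[ 23.13011278  43.10221761   0.79191918 117.74866026  -1.64895489
  19.15920854  24.00570073]
```

```bash
python3 - <<'E'
from h import *
bot.goto([.5118,-.274,.28],ori(HX));st()
bot.move_l([.5118,-.274,.176],speed=.1);st()
c=cap('top','g_top');cap('side','g_side')
for f in('top','side'):
    a=cv2.imread(f'pics/g_{f}.png'); s=a[140:300,180:380] if f=='top' else a[60:270,180:380]
    cv2.imwrite(f'pics/g_{f}c.png',cv2.resize(s,None,fx=2.8,fy=2.8,interpolation=2))
E
```

```text
t 5.83 tcp [ 0.5135 -0.2744  0.2811] q [ 22.7  33.3   1.3 116.   -1.5  30.5  23.8] F [ 0.68 -0.35  0.74] M [-0.   -0.03  0.01] w 0.0855
t 7.02 tcp [ 0.5121 -0.2742  0.1766] q [ 23.2  43.1   0.8 117.7  -1.6  19.2  23.9] F [0.1  0.57 0.55] M [0.   0.01 0.02] w 0.0851
```

View pics/g_topc.png

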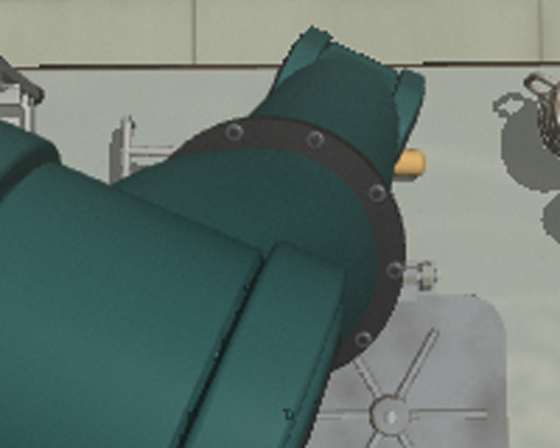

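View pics/g_sidec.png

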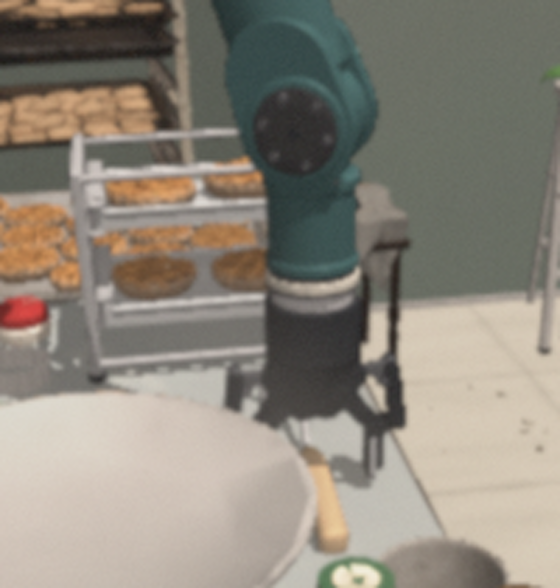

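```bash
python3 - <<'E'
from h import *
bot.command_gripper(0.0);st()
bot.move_l([.5118,-.274,.282],speed=.12);bot.pause(.3);st()
c=cap('top','l_top');cap('side','l_side')
for f in('top','side'):
    a=cv2.imread(f'pics/l_{f}.png'); s=a[140:300,180:380] if f=='top' else a[100:250,200:360]
    cv2.imwrite(f'pics/l_{f}c.png',cv2.resize(s,None,fx=3.5,fy=3.5,interpolation=2))
E
```

```text
t 7.71 tcp [ 0.5121 -0.2741  0.1764] q [ 23.2  43.1   0.8 117.7  -1.6  19.2  23.9] F [-0.51  0.01  3.46] M [-0.02 -0.   -0.04] w 0.023
t 9.04 tcp [ 0.5117 -0.2739  0.2814] q [ 22.7  33.2   1.4 116.1  -1.5  30.7  23.8] F [ 0.11 -0.2  -1.64] M [0.05 0.01 0.01] w 0.0227
```

View pics/l_topc.png

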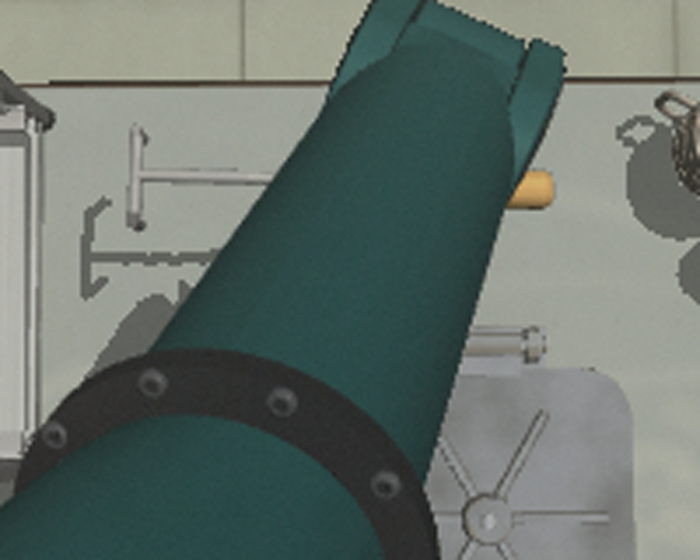

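View pics/l_sidec.png

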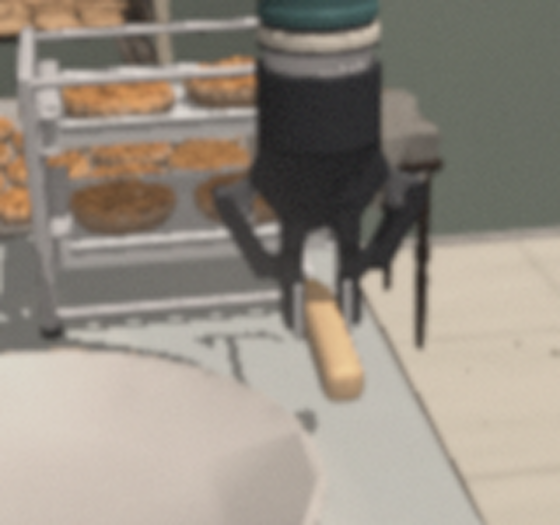

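```bash
python3 - <<'E'
from h import *
s=ld('l_side');t=ld('l_top');s0=ld('side0');t0=ld('top0')
T=lambda u,v:(180+u/3.5,140+v/3.5)
S=lambda u,v:(200+u/3.5,100+v/3.5)
print('rear',tri(t,T(553,190),s,S(344,383)))
for z in(.14,.15,.16): print(z,onz(t,*T(137,126),z).round(4),onz(t,*T(137,224),z).round(4), np.linalg.norm(onz(t,*T(137,124),z)-onz(t,*T(135,228),z)).round(4))
# bar length at start
print(np.linalg.norm(onz(t0,80+436/3,140+126/3,.043)-onz(t0,80+434/3,140+206/3,.043)))
o=bot.get_obs()
h=o['tcp_pos'];print(proj(t,[.5118+.022*170/1000,-.274+.17,.15]),T(137,176),proj(s,[.51,-.369,.117]),S(344,383))
E
```

```text
rear (array([ 0.50831856, -0.36963152,  0.11784813]), np.float64(0.0015534332038659056))
0.14 [ 0.547  -0.1069  0.14  ] [ 0.4856 -0.107   0.14  ] 0.0652
0.15 [ 0.5454 -0.1083  0.15  ] [ 0.4847 -0.1084  0.15  ] 0.0644
0.16 [ 0.5437 -0.1097  0.16  ] [ 0.4837 -0.1098  0.16  ] 0.0637
0.0649593634461792
(np.float64(217.1177239100725), np.float64(189.74198974576188)) (219.14285714285714, 190.28571428571428) (np.float64(298.66650599109136), np.float64(209.64134227191374)) (298.2857142857143, 209.42857142857144)
```

```bash
python3 - <<'E'
from h import *
R=ori([.010,1,0])
bot.move_l([.452,-.274,.280],speed=.12,orientation=R)
bot.move_l([.452,-.21,.280],speed=.1);st()
bot.move_l([.452,-.176,.280],speed=.05);st()
c=cap('top','a_top');cap('side','a_side')
for f in('top','side'):
    a=cv2.imread(f'pics/a_{f}.png'); s=a[140:300,80:280] if f=='top' else a[90:220,190:340]
    cv2.imwrite(f'pics/a_{f}c.png',cv2.resize(s,None,fx=4,fy=4,interpolation=2)[:600])
E
```

```text
t 10.58 tcp [ 0.4522 -0.2104  0.2801] q [ 18.7  29.3   1.4 126.4  -1.6  24.3  20.8] F [ 0.27  0.37 -1.33] M [-0.06 -0.02 -0.  ] w 0.0229
t 11.42 tcp [ 0.4521 -0.1761  0.28  ] q [ 14.6  28.7   1.8 128.1  -2.1  23.3  17.5] F [-0.35  0.18 -0.97] M [-0.02  0.01 -0.04] w 0.0227
```

View pics/a_topc.png

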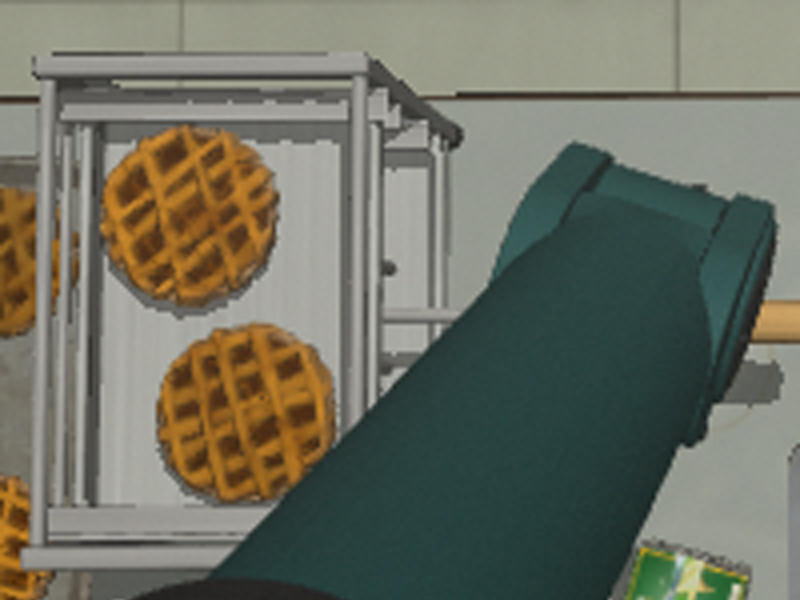

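View pics/a_sidec.png

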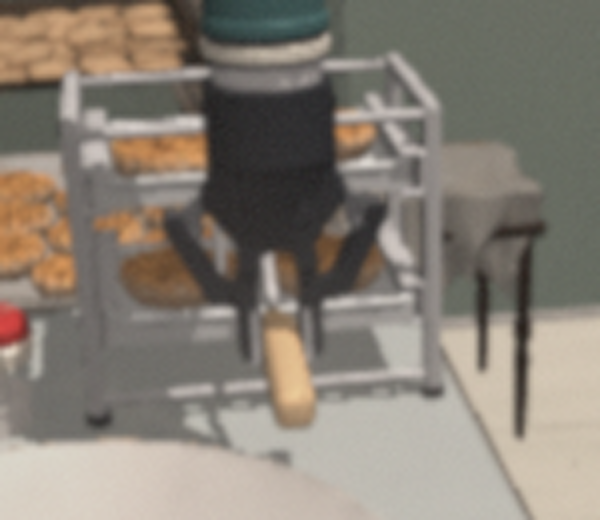

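```bash
python3 - <<'E'
from h import *
t=ld('a_top')
for z in(.105,.14): print(onz(t,80+388/4,140+267/4,z),onz(t,80+440/4,140+266/4,.086),onz(t,80+420/4,140+316/4,z))
print(proj(t,[.4545+.028,-.008,.105]),proj(t,[.4545+.028,-.008,.14]))
E
```

```text
[ 0.48335956 -0.0068386   0.105     ] [ 0.48538091 -0.03206856  0.086     ] [ 0.45549329 -0.0251018   0.105     ]
[ 0.48029128 -0.01554955  0.14      ] [ 0.48538091 -0.03206856  0.086     ] [ 0.45351173 -0.03310052  0.14      ]
(np.float64(177.5113651641169), np.float64(207.12519288271355)) (np.float64(173.52784027288664), np.float64(205.76256570933327))
```

```bash
python3 - <<'E'
from h import *
bot.move_l([.452,-.176,.258],speed=.05);st()
bot.move_l([.452,-.176,.249],speed=.03);st()
y=-.176
while y>-.2005:
    y-=.006; bot.move_l([.452,y,.249],speed=.03);st()
cap('top','b_top');cap('side','b_side')
for f in('top','side'):
    a=cv2.imread(f'pics/b_{f}.png'); s=a[140:300,80:280] if f=='top' else a[90:220,190:340]
    cv2.imwrite(f'pics/b_{f}c.png',cv2.resize(s,None,fx=4,fy=4,interpolation=2)[:600])
E
```

```text
t 12.11 tcp [ 0.4519 -0.176   0.2576] q [ 14.8  31.1   1.5 128.7  -2.2  20.3  17.6] F [ 1.13 -0.13 -0.21] M [-0.09 -0.04  0.01] w 0.0225
t 12.56 tcp [ 0.4519 -0.176   0.2488] q [ 14.9  32.1   1.4 128.9  -2.2  19.1  17.6] F [ 1.12 -0.08 -1.45] M [-0.03  0.01 -0.  ] w 0.0228
t 12.91 tcp [ 0.452  -0.1824  0.2491] q [ 15.7  32.1   1.3 128.6  -2.1  19.3  18.1] F [ 0.64  0.01 -1.18] M [-0.02  0.03  0.01] w 0.0224
t 13.26 tcp [ 0.452  -0.1883  0.249 ] q [ 16.4  32.2   1.2 128.3  -2.   19.4  18.7] F [ 0.24 -0.58 -1.76] M [-0.05 -0.02 -0.03] w 0.0228
t 13.61 tcp [ 0.4518 -0.1941  0.2489] q [ 17.1  32.3   1.1 128.1  -1.8  19.7  19.2] F [ 0.18  0.92 -1.88] M [0.08 0.01 0.01] w 0.0226
t 13.96 tcp [ 0.4518 -0.2002  0.249 ] q [ 17.8  32.4   1.1 127.8  -1.7  19.9  19.7] F [-0.59  0.83 -1.49] M [0.27 0.16 0.19] w 0.0227
t 14.31 tcp [ 0.452  -0.2066  0.249 ] q [ 18.6  32.5   1.  127.4  -1.5  20.   20.3] F [ 0.31  0.56 -1.84] M [0.15 0.12 0.17] w 0.0227
```

View pics/b_topc.png

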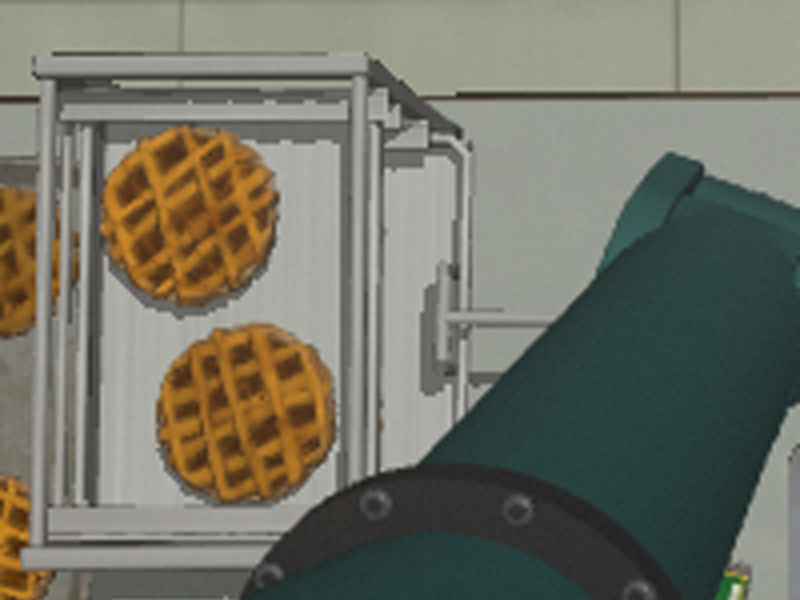

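View pics/b_sidec.png

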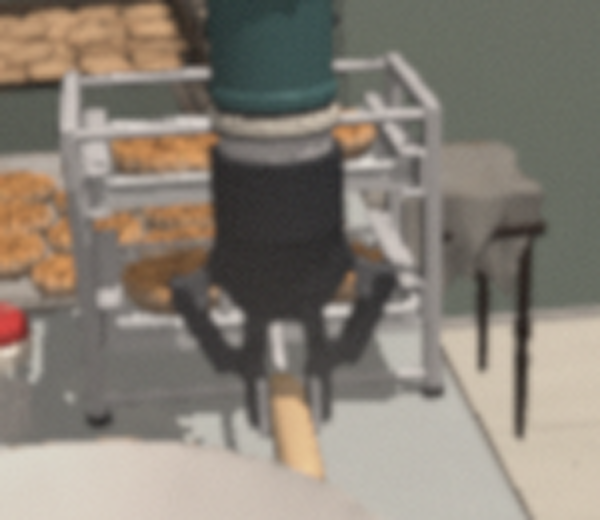

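```bash
python3 - <<'E'
from h import *
y=-.2066
for y in(-.222,-.237,-.252,-.266):
    bot.move_l([.452,y,.249],speed=.03);st()
bot.pause(.2)
cap('top','d_top');cap('side','d_side')
for f in('top','side'):
    a=cv2.imread(f'pics/d_{f}.png'); s=a[140:290,80:280] if f=='top' else a[90:220,190:340]
    cv2.imwrite(f'pics/d_{f}c.png',cv2.resize(s,None,fx=4,fy=4,interpolation=2)[:600])
E
```

```text
t 15.09 tcp [ 0.452  -0.2227  0.2491] q [ 20.4  32.8   0.8 126.6  -1.2  20.6  21.6] F [-0.05 -0.26 -1.49] M [ 0.    0.01 -0.  ] w 0.0229
t 15.74 tcp [ 0.4519 -0.2377  0.2491] q [ 22.2  33.1   0.7 125.7  -0.9  21.2  22.9] F [-0.16 -0.12 -1.74] M [0.07 0.03 0.01] w 0.0228
t 16.39 tcp [ 0.4519 -0.2527  0.2491] q [ 23.8  33.3   0.5 124.8  -0.6  21.8  24.2] F [ 0.15  0.45 -1.22] M [0.03 0.06 0.01] w 0.0227
t 17.01 tcp [ 0.4519 -0.2668  0.2491] q [ 25.4  33.6   0.3 123.9  -0.4  22.4  25.3] F [ 0.18  0.93 -2.19] M [-0.06  0.03 -0.01] w 0.0231
```

View pics/d_topc.png

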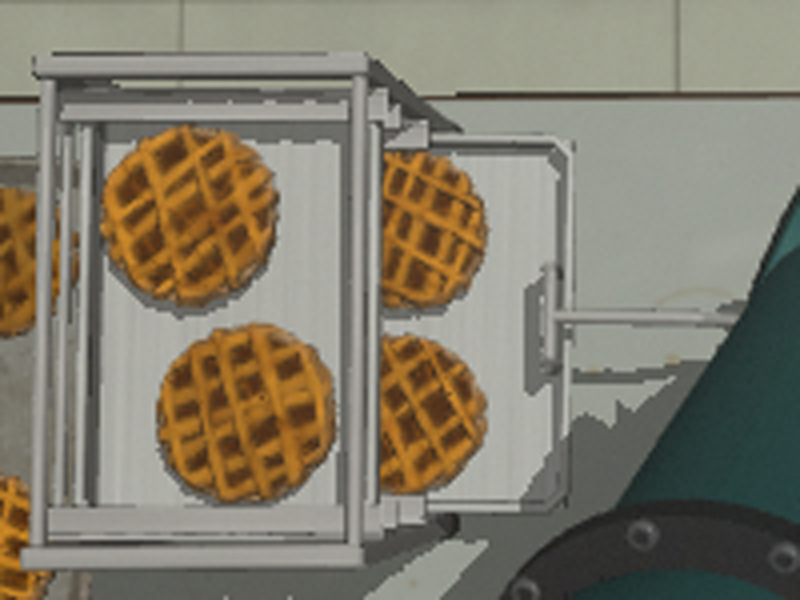

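View pics/d_sidec.png

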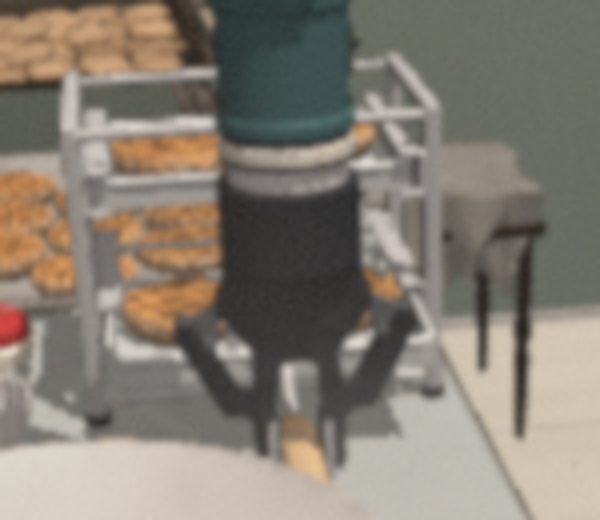

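```bash
python3 - <<'E'
from h import *
t=ld('d_top');print(onz(t,80+569/4,140+200/4,.086),onz(t,80+567/4,140+440/4,.086))
bot.move_l([.452,-.260,.249],speed=.03)
bot.move_l([.452,-.260,.288],speed=.06);st()
bot.move_l([.462,-.35,.288],speed=.08);st()
cap('top','e_top')
a=cv2.imread('pics/e_top.png');cv2.imwrite('pics/e_topc.png',cv2.resize(a[140:300,140:420],None,fx=2.8,fy=2.8,interpolation=2))
E
```

```text
[ 0.52317581 -0.1064012   0.086     ] [ 0.38473436 -0.10544215  0.086     ]
t 18.46 tcp [ 0.4519 -0.2599  0.288 ] q [ 24.6  29.6   0.5 123.4  -0.5  27.1  24.9] F [-0.2   0.66 -1.96] M [ 0.01 -0.06  0.01] w 0.0225
t 19.74 tcp [ 0.462  -0.3492  0.2879] q [ 3.270e+01  3.260e+01 -1.000e-01  1.161e+02  1.000e-01  3.140e+01
  3.200e+01] F [ 1.    0.39 -1.22] M [ 0.   -0.02  0.07] w 0.0228
```

View pics/e_topc.png

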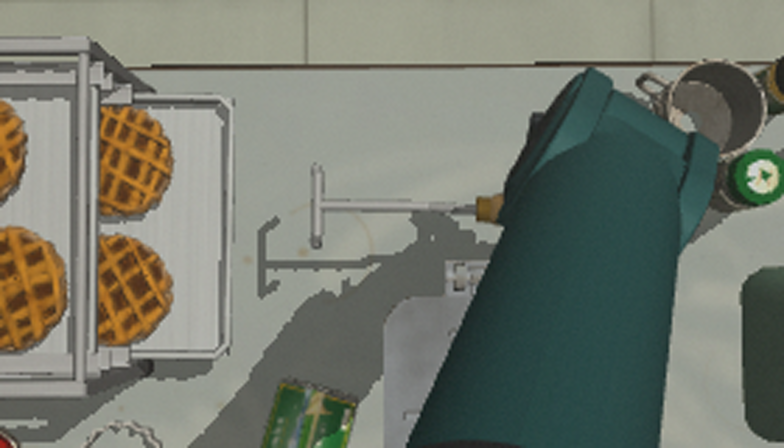

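```bash
python3 - <<'E'
from h import *
bot.move_l([.487,-.338,.24],speed=.1)
bot.move_l([.487,-.338,.178],speed=.06);st()
bot.move_l([.487,-.338,.1765],speed=.02);st()
bot.command_gripper(.05);bot.pause(.3)
bot.move_l([.487,-.338,.30],speed=.1);st()
q=bot.get_obs()['qpos'].copy()
cap('top','f_top');cap('side','f_side')
for f in('top','side'):
    a=cv2.imread(f'pics/f_{f}.png'); s=a[140:300,80:350] if f=='top' else a[90:270,190:390]
    cv2.imwrite(f'pics/f_{f}c.png',cv2.resize(s,None,fx=2.9,fy=2.9,interpolation=2)[:600])
E
```

```text
t 21.68 tcp [ 0.4872 -0.3381  0.1783] q [ 30.4  43.3   0.  116.1  -0.   20.6  29.8] F [-0.11  0.06 -2.3 ] M [-0.01  0.03  0.04] w 0.0229
t 21.93 tcp [ 0.4871 -0.338   0.1767] q [ 30.4  43.4   0.  116.1  -0.   20.4  29.8] F [ 0.76 -0.12 -1.47] M [-0.01  0.03  0.04] w 0.0227
t 23.99 tcp [ 0.4868 -0.3378  0.2993] q [ 30.2  32.4   0.2 114.   -0.2  33.7  30. ] F [ 0.27  0.07 -0.66] M [0.   0.03 0.02] w 0.0497
```

View pics/f_topc.png

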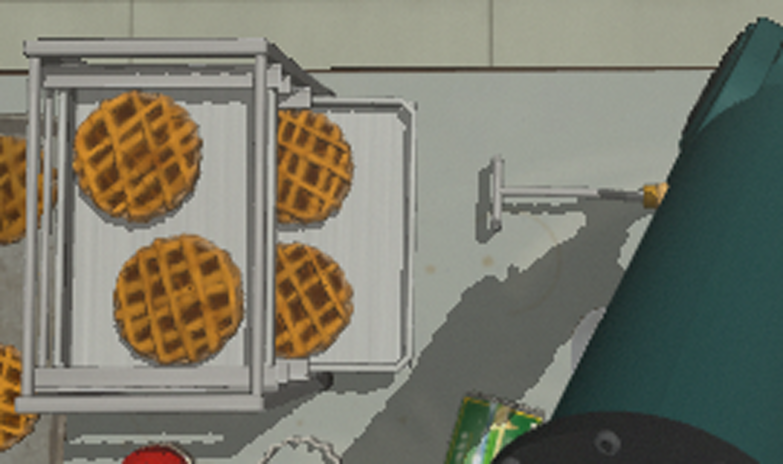

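View pics/f_sidec.png

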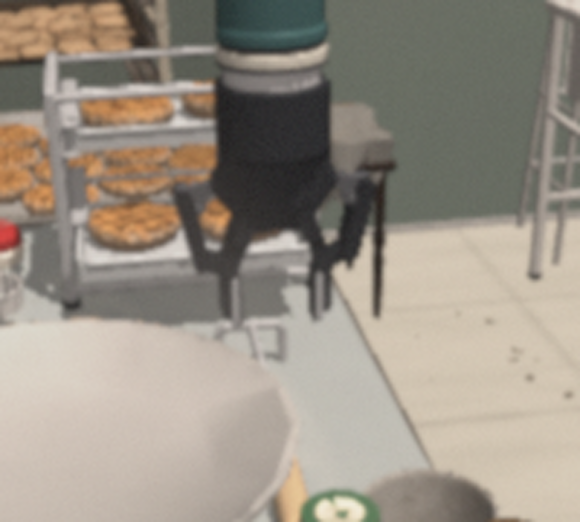

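```bash
python3 - <<'E'
from h import *
a=ld('side0')['color'].astype(int);b=ld('f_side')['color'].astype(int)
print('jar diff',abs(a-b)[255:325,285:330].mean())
s=ld('f_side');t=ld('f_top')
for u,v in((404,125),(404,345)):print(onz(t,80+u/2.9,140+v/2.9,.086).round(4))
print('exp side rim',[((np.array(proj(s,[x,-.106,.083]))-[190,90])*2.9).round() for x in(.355,.555)])
bot.sign_off()
E
```

```text
jar diff 7.544656084656085
[ 0.5393 -0.0996  0.086 ]
[ 0.3643 -0.0999  0.086 ]
exp side rim [array([ 87., 262.]), array([307., 244.])]
the job is handed in; nothing more can be done
```

I gripped the hook by its handle, passed the tines over the front rim and under the upper tray, and lowered them inside. I then drew the tray out about 80 mm, lifted the hook clear and laid it on the table. The job was handed in at about 24 s; no verdict is given.

**Last checks**
- **Tray:** the front rim stands at about y −0.10 to −0.106. The first value is from the final picture and the second from the one before it; I read that difference as pixel reading. That is about 78–84 mm out of the rack's front, inside the 55–115 mm band. The side view of the rim fits a level tray, and both tarts show upright in it.
- **Hook:** it lies flat on the table, its tines about 65 mm in front of the tray, touching neither tray nor rack.
- **Forces:** wrist forces stayed within a few newtons at every reading. The pull showed only about 1 N, close to the sensor noise. My evidence that the hook pulled is that the tray followed it.
- **Spice jar:** it shows at the same place in the side view as at the start. I compared the pictures only by eye and with a rough pixel difference (7.5 grey levels, not explained), so I have no measured distance.

**Disagreement:** the two views put the rim at about 80 mm, where the text gives 86 mm. I put this down to reading the middle of the rounded rim instead of its top, and used 86 mm for clearance.

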